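Lock a filter cartridge into its bayonet port

TASK

Put the filter cartridge upright into the bayonet port: feel for the slots with light pressure until its two lugs drop in, push it down against the spring and twist it a quarter turn clockwise to the stop, then let it spring up into its locked position and let go. Be gentle with the port (the contact forces of push and twist at the lugs together must stay under 50 N) and leave the fitting, the tape roll and the weight where they stand.

Things in the scene. Friction and masses are not known exactly. Their poses are not given: they have to be found in the camera images.
- cartridge: Loose filter cartridge, 0.12 kg, 80 mm tall, standing upright on its stem. Origin: centre of the stem's foot; z up its axis; x along the two lugs. Steel stem 25 mm in diameter from z = 0 to 34 mm, foot edge tapered; round flange 41 mm in diameter, z = 34 to 39 mm; above it the grey hexagonal grip. It works the same after half a turn about z.
- cartridge_lugs (a point): On the cartridge's axis, mid-height of the lugs, 11 mm above the foot; axes as the cartridge's. Two opposite steel lugs on the stem, along +x and -x, reach 19 mm from the axis; each is 7 mm wide and 6 mm tall (z = 8 to 14 mm of the cartridge).
- cartridge_grip (a point): On the cartridge's axis, 60 mm above the foot, in the hexagonal grip: 34 mm across flats, from 39 to 76 mm above the foot. A flat faces +x and every 60 degrees round. A steel pointer bar on the very top lies along x, over the lugs.
- port: Bayonet port, fixed to the table: base plate 100 x 86 x 10 mm, round dark housing 56 mm wide, 46 mm high. Origin: centre of the underside; z up the bore. Height of the cartridge's foot above it: 34 mm with lugs resting on the ring, slots not found; 28 mm with lugs in the slots, foot just on the sprung follower; below 18 mm the lugs turn freely under the ring; 15 mm rigid bottom; 22 mm locked.
- port_seat (a point): On the bore axis, top face of the slotted ring, 42 mm above the port's origin; axes as the port's. Mouth above it 44 mm wide, 4 mm deep; ring's bore 26.8 mm, with two opposite slots 9.6 mm wide for the lugs. The slots point anywhere within 0.5 rad either side of this x axis: not measured, to be felt or seen from above. Held in rubber, the ring gives 0.09 rad under 0.35 N m.
- port_follower (a point): On the bore axis, 28 mm above the port's origin: top of the sprung follower at rest. It pushes the foot up with 3 N there, 0.5 N more per mm pressed. Below the ring the cartridge turns only clockwise seen from above, 1.57 rad from the slots to a rigid stop (play 0.08 rad), where pockets let it rise to 22 mm and lock. Let go untwisted it pops up to 28 mm, half twisted it stays at 18 mm.
- fitting: Bystander: nickel pipe fitting standing on end, 31 x 31 x 56 mm; origin at the centre of its underside.
- tape_roll: Bystander: roll of tape lying flat, 63 x 63 x 19 mm; origin at the centre of its underside.
- weight: Bystander: small knobbed balance weight, 28 x 28 x 32 mm; origin at the centre of its underside.
Things that resemble listed ones, but are neither listed nor needed, are in the scene too. Leave any pink or yellow look-alike of the cartridge alone.

How it is judged:
By the outcome, as a careful person would: the job done as asked, in the order asked, and still so for the second after the job is handed in, with the robot touching nothing.
It also fails if it takes over 72 s, if anything falls off the work surface, if the arm or the gripper's body presses on something with over 40 N, if the wrist force passes 120 N, or if a joint passes its speed limit or range.

ROBOT

A 6-joint arm with a two-finger parallel gripper is mounted at the origin on a cart in front of the work surface, level with it; the furniture and walls round the work are solid. World frame = base frame: x ahead of the robot, y to its left, z up, the work surface at z = 0. Lengths are in m, angles in rad, forces in N, time in s.
With the tool pointing down it reaches from about 0.35 to 0.975 m from the base axis. Payload 4.9 kg.
Tool frame: the origin (TCP) lies on the mounting face of the last link; the fingertips stand 173 mm ahead of it and the grasp point (between the pads) lies 155 mm ahead of it; z points along the fingers, y is the line along which they close (so a half turn about z gives the same grasp; the last joint's range is limited). The gripper opens to 85 mm and grips with 20 to 120 N. Pads are 22 mm wide; open, the fingers measure 114 mm over their backs; the gripper's body (76 mm by 85 mm) begins 54 mm behind the grasp point. The pads swing forward as they close: fully open they stand 13 mm farther back than shut.
Start: joints at [-0.119, 0.053, 1.613, -0, 1.476, -0.119], TCP at [0.625, 0, 0.405] pointing down, gripper open.
Joint ranges: [-3.01, 3.01], [-1.01, 2.22], [0.06, 2.58], [-1.02, 4.17], [0.09, 2.62], [-3.14, 3.14]. Speed limits (rad/s): [2.57, 2.57, 3.14, 3.14, 3.14, 3.14].

INTERFACE

Orientations are given as a rotation vector (axis times angle).
In Python, from station import monitor, eyes, finish_job gives the robot as it stands. The module is installed in compiled form; this text tells all that it offers.
- The arm moves only by the tool step_arm, never from a script. Its argument "commands" is a list of rows, each a list of 3 entries, a list of its own where there are three numbers: the opening in per cent of the stroke, from 0 (shut) to 100 (fully open), then the shift along the tool's x, y, z in mm, then the turn about the tool's z in degrees. In form: [[hand, [x, y, z], yaw], ...]. A call has 1 to 12 rows; each row is the pose to reach, as a shift and turn from the pose commanded when the call began, along the tool's axes at that moment; what a row does not reach only later rows make up. A row lasts 1/8 s, in which the tool goes at most 62.5 mm and 10.7 degrees, less where a joint would pass 70% of its speed; a pose out of reach is approached as far as the arm can. A call with a gripper value outside its range is refused whole. The fingers move at their own pace and stop on an object; "squeeze" is the grip in N (left out, the last holds). Time passes only in rows, so rows that repeat a pose let the fingers close. It gives the time, the measured TCP pose, the force, the opening and the grip force at its end, in the units of the state.
- monitor.get_obs(): the state, without advancing time (a new reading comes with each control period).
- eyes.get_image(name): name is "scene" or "side" or "wrist"; returns the picture (384x512x3 uint8, red, green, blue); there is no depth.
- eyes.camera_info(name): a dict with "camera_matrix" (3x3 intrinsics, pixels), "k1" (the pictures are not rectified: a ray, as slopes to the right and down, at radius r is drawn at 1 + k1 r^2 times it, then the intrinsics apply), "extrinsics" (4x4, takes a point from camera to world coordinates). Camera axes: x right, y down, z forward; pixel columns grow to the right and rows downward; lengths in m; the calibration is good to about 2 mm. A picture is of the moment at which its call begins: read the wrist's pose just before it. camera_info takes no time and is no camera call; for the wrist camera it gives the pose at the moment of the call.
- finish_job(): hands the job in; it is judged then, once.
The state is a dict: "t": time; "q": joint angles; "dq": joint speeds; "effort": joint torques, N m; "tool_pos": TCP position; "tool_rot": TCP orientation; "contact_force": force on the tool from outside, world axes, zero at the start; "wrist_torque": the same for the moment, N m; "opening": finger opening in m; "grip_force": force on a finger pad.
Only numpy, scipy, OpenCV 4.12 (cv2) and the standard library are available. Lean on these libraries where they do the work, as an engineer would, in place of code of your own. Each camera call takes 0.05 s, during which the arm holds its last target. There are 200 camera calls.

## Working session

There is one attempt and no reset: what is moved stays moved. The work goes in short steps, Python scripts to look and compute and a tool call to move; the robot and the scene stay as the last step left them, time stands still between calls to the robot, and variables do not carry over. Pictures are saved under pics/ and viewed, at most 10 in all, crops included, and the job is handed in when it is done.

Besides the shell and the picture viewer there is one more tool, called by a JSON object that holds its "api" and its "payload", one argument or row to a line. step_arm: Moves the arm, as the interface text tells. Its arguments: {"type":"object","properties":{"commands":{"type":"array"},"squeeze":{"type":"number"}},"required":["commands"]}

```bash
mkdir -p pics; cat > h.py <<'E'
import numpy as np, cv2
from station import monitor, eyes, finish_job
def cast(info,uv,z):
    K=np.array(info["camera_matrix"]);E=np.array(info["extrinsics"]);k=info["k1"]
    p=(np.array(uv,float)-K[:2,2])/[K[0,0],K[1,1]]
    s=p.copy()
    for _ in range(30): s=p/(1+k*(s@s))
    d=E[:3,:3]@np.array([s[0],s[1],1]);o=E[:3,3]
    return o+d*(z-o[2])/d[2]
def proj(info,P):
    K=np.array(info["camera_matrix"]);E=np.array(info["extrinsics"]);k=info["k1"]
    c=E[:3,:3].T@(np.array(P)-E[:3,3]);s=c[:2]/c[2];s=s*(1+k*s@s)
    return s*[K[0,0],K[1,1]]+K[:2,2]
E
python3 - <<'E'
from h import *
o=monitor.get_obs();print(o["tool_pos"],o["tool_rot"],o["t"],o["contact_force"])
for n in("scene","side","wrist"):
    i=eyes.camera_info(n);im=eyes.get_image(n)[:,:,::-1];cv2.imwrite(f"pics/{n}0.png",im);print(n,np.round(i["camera_matrix"],1).tolist(),i["k1"],np.round(i["extrinsics"],3).tolist())
a=[cv2.imread(f"pics/{n}0.png") for n in("scene","side","wrist")]
cv2.imwrite("pics/all.png",np.vstack([np.hstack(a[:2]),np.hstack([a[2],a[2]*0])])[:, :])
E
```

```text
[6.24731153e-01 2.71316796e-05 4.03498763e-01] [-2.22034244e+00 -2.22034200e+00  1.92805787e-03] 0.0 [-0.78740054  0.09316086  0.10634576]
scene [[390.6, 0.0, 253.9], [0.0, 390.6, 186.2], [0.0, 0.0, 1.0]] -0.08910916128205004 [[0.772, -0.316, 0.551, 0.024], [-0.635, -0.369, 0.679, -0.855], [-0.011, -0.874, -0.486, 0.489], [0.0, 0.0, 0.0, 1.0]]
side [[370.8, 0.0, 251.0], [0.0, 370.8, 189.0], [0.0, 0.0, 1.0]] 0.03330282888784202 [[-0.985, -0.073, 0.155, 0.374], [-0.171, 0.404, -0.899, 0.506], [0.003, -0.912, -0.41, 0.444], [0.0, 0.0, 0.0, 1.0]]
wrist [[324.3, 0.0, 257.9], [0.0, 324.3, 190.0], [0.0, 0.0, 1.0]] -0.04641807124327846 [[1.0, 0.001, -0.001, 0.625], [0.001, -0.966, -0.26, 0.066], [-0.001, 0.26, -0.966, 0.374], [0.0, 0.0, 0.0, 1.0]]
```

View pics/scene0.png

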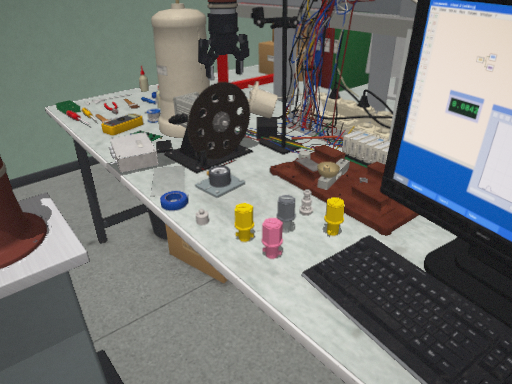

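View pics/wrist0.png

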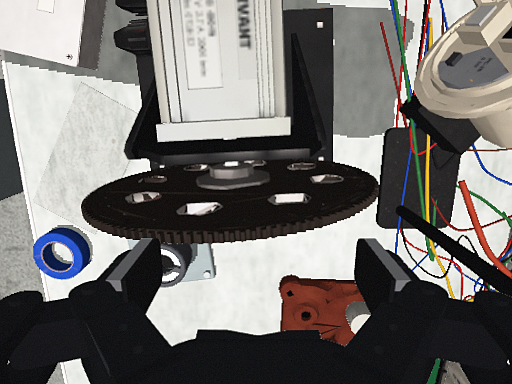

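View pics/side0.png

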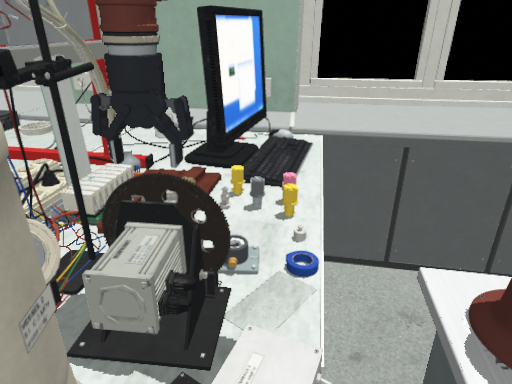

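```bash
python3 - <<'E'
from h import *
i=eyes.camera_info("scene");w=eyes.camera_info("wrist")
for n,uv,z in [("cart top",(286,197),.08),("cart foot",(286,230),0),("port top",(220,170),.046),("port base",(221,186),.01),("fitting foot",(306,214),0),("pink foot",(272,255),0),("yel1",(244,239),0),("yel2",(334,234),0),("weight",(203,221),0),("tape",(174,205),0),("gear top",(235,85),.2),("gearbase R",(250,152),0)]:
    print(n,cast(i,uv,z).round(3))
print("wrist port",cast(w,(170,262),.046).round(3),"tape",cast(w,(62,252),.019).round(3))
im=cv2.imread("pics/scene0.png")[150:270,160:360]
cv2.imwrite("pics/crop0.png",cv2.resize(im,None,fx=4,fy=4,interpolation=2))
E
```

```text
cart top [ 0.509 -0.362  0.08 ]
cart foot [ 0.508 -0.366  0.   ]
port top [ 0.515 -0.115  0.046]
port base [ 0.504 -0.131  0.01 ]
fitting foot [ 0.586 -0.35   0.   ]
pink foot [ 0.429 -0.409  0.   ]
yel1 [ 0.419 -0.333  0.   ]
yel2 [ 0.575 -0.443  0.   ]
weight [ 0.391 -0.221 -0.   ]
tape [ 0.375 -0.119  0.   ]
gear top [0.693 0.05  0.2  ]
gearbase R [0.706 0.003 0.   ]
wrist port [ 0.527 -0.106  0.046] tape [ 0.386 -0.108  0.019]
```

View pics/crop0.png

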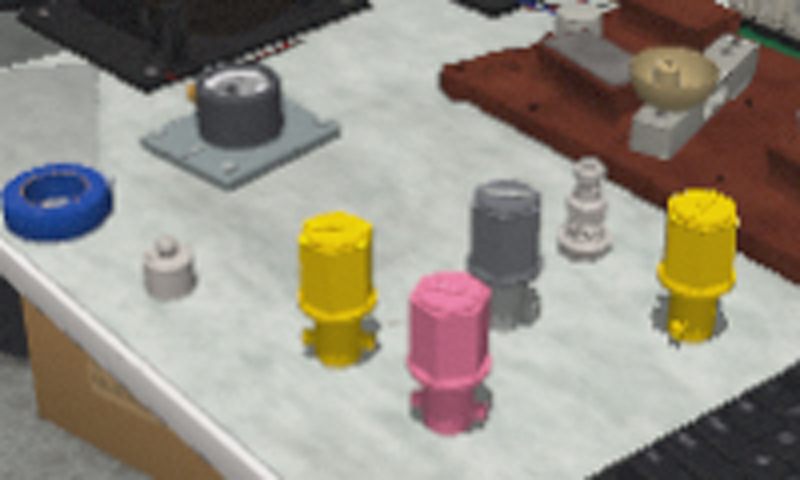

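The top-view candidates in the scene picture are grey (286,208), yellow (244,222) and (334,215), and pink (272,238). The grey one matches the description, and the crop confirms the grey hexagonal grip, the flange and the steel stem. The port is the dark ring at (220,178), the fitting is at (306,203), the weight at (203,215) and the tape at (174,200). I'll look at the port from above first, then the cartridge.

{"api": "step_arm", "payload": {
  "commands": [
    [100, [-40, 0, -30], 0],
    [100, [-80, -50, -30], 0],
    [100, [-80, -100, -30], 0],
    [100, [-80, -100, -30], 0],
    [100, [-80, -100, -30], 0]
  ]
}}

```text
t: 0.78
tool_pos: [0.5251, -0.08, 0.4349]
tool_rot: [2.221, 2.221, 0.001]
contact_force: [0.5, 0.6, -0.5]
opening: 0.0855
grip_force: 0.0
```

```bash
python3 - <<'E'
from h import *
import json
o=monitor.get_obs();print(o["t"],o["tool_pos"])
i=eyes.camera_info("wrist");im=eyes.get_image("wrist")[:,:,::-1];cv2.imwrite("pics/w1.png",im)
np.save("w1.npy",i,allow_pickle=True)
uv=proj(i,(.525,-.108,.046));print(uv)
x,y=uv.astype(int);x0=max(x-80,0);y0=max(y-60,0);print(x0,y0)
cv2.imwrite("pics/c1.png",cv2.resize(im[y0:y0+120,x0:x0+160],None,fx=5,fy=5,interpolation=2))
s=eyes.camera_info("scene")
for p in [(165,154),(197,172),(245,155)]: print(cast(s,p,0).round(3))
E
```

```text
0.775 [ 0.52512406 -0.07999274  0.43491474]
[256.56193301 187.41103963]
176 127
[0.501 0.163 0.   ]
[ 0.51  -0.006  0.   ]
[ 0.681 -0.005  0.   ]
```

View pics/c1.png

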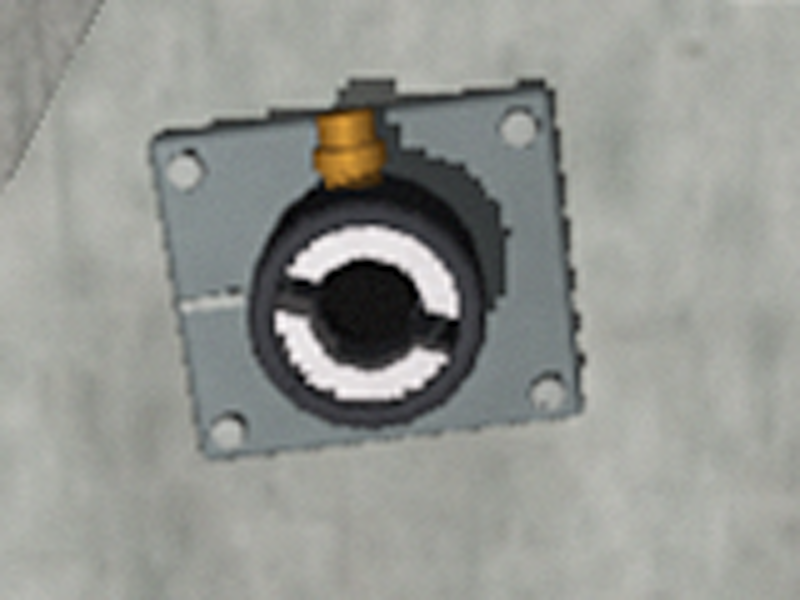

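The crop shows the ring centred at about (368,312), with slots at about (293,293) and (440,332), so the slots are turned about 15° clockwise from world x.

{"api": "step_arm", "payload": {
  "commands": [
    [100, [-125, -10, 0], 0],
    [100, [-250, -15, 0], 0],
    [100, [-250, -15, 0], 0],
    [100, [-250, -15, 0], 0],
    [100, [-250, -15, 0], 0],
    [100, [-250, -15, 0], 0]
  ]
}}

```text
t: 1.58
tool_pos: [0.5108, -0.3302, 0.4343]
tool_rot: [-2.221, -2.221, -0.001]
contact_force: [-0.2, 0.3, -0.3]
opening: 0.0852
grip_force: 0.0
```

```bash
python3 - <<'E'
from h import *
i=np.load("w1.npy",allow_pickle=True).item();im=cv2.imread("pics/w1.png").astype(int)
m=((im.min(2)>200)).astype(np.uint8)
m[:,:220]=0;m[:,280:]=0;m[:160]=0;m[220:]=0
P=np.array([cast(i,(u,v),.042)[:2] for v,u in np.argwhere(m)])
c=P.mean(0)
from scipy.optimize import least_squares
# ring: hull circle fit
h=P[cv2.convexHull((P*1e4).astype(np.float32),returnPoints=False)[:,0]]
r=least_squares(lambda a:np.hypot(*(h-a[:2]).T)-a[2],[*c,.02]).x;print("port",c,r,len(P))
d=P-r[:2];a=np.arctan2(d[:,1],d[:,0])
hist,_=np.histogram(np.rad2deg(a),36,(-180,180));print(hist)
# 2-fold anisotropy: slot direction = minimum of white
print("slot deg",np.rad2deg(np.angle(-np.exp(2j*a).sum())/2))
o=monitor.get_obs();print(o["t"],o["tool_pos"],o["q"])
i=eyes.camera_info("wrist");im=eyes.get_image("wrist")[:,:,::-1];cv2.imwrite("pics/w2.png",im)
np.save("w2.npy",i,allow_pickle=True)
uv=proj(i,(.509,-.362,.08));print(uv)
x,y=uv.astype(int);x0=max(x-80,0);y0=max(y-60,0);print(x0,y0)
cv2.imwrite("pics/c2.png",cv2.resize(im[y0:y0+120,x0:x0+160],None,fx=5,fy=5,interpolation=2))
E
```

```text
port [ 0.51661059 -0.11042875] [ 0.51618966 -0.11151113  0.02022272] 368
[11 11 11 13 11 12  9 13 12  8 12 11 13 13  9  0  0  0 10 15 14 16 14 13
 12 13 15 11 13 15 15 13 10  0  0  0]
slot deg -15.88501205323167
1.575 [ 0.51083541 -0.33017549  0.43430741] [-6.96186999e-01 -2.33125754e-03  1.61970165e+00  5.25517932e-04
  1.52505336e+00 -6.96385806e-01]
[255.24710149 199.6708471 ]
175 139
```

View pics/c2.png

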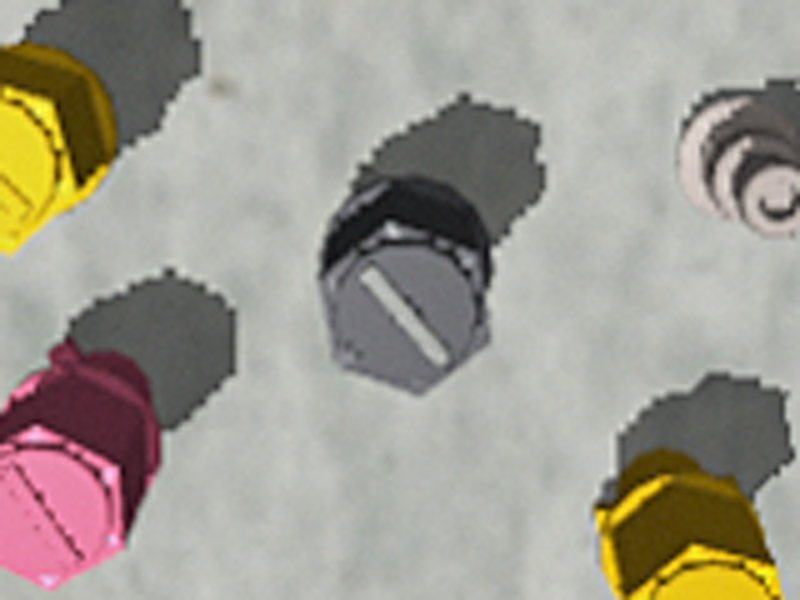

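The crop shows the grey cartridge's pointer bar running from about (370,270) to (443,360), so the lugs lie at about −51°. I'll grip across the flats at 69°/−111°, which is the direction clear of the look-alikes.

```bash
python3 - <<'E'
from h import *
i=np.load("w2.npy",allow_pickle=True).item();im=cv2.imread("pics/w2.png").astype(int)
m=(im.min(2)>140).astype(np.uint8);m[:190]=0;m[215:]=0;m[:,:246]=0;m[:,266:]=0
n,l,st,ce=cv2.connectedComponentsWithStats(m);
for k in range(1,n):
    if st[k,4]>10:
        P=np.array([cast(i,(u,v),.08)[:2] for v,u in np.argwhere(l==k)]);w,V=np.linalg.eigh(np.cov(P.T))
        print(st[k],P.mean(0),np.sqrt(12*w),np.rad2deg(np.arctan2(V[1,1],V[0,1])))
s=eyes.camera_info("scene")
# gear hub: start-wrist camera
E0=np.array([[1,.001,-.001,.625],[.001,-.966,-.26,.066],[-.001,.26,-.966,.374],[0,0,0,1]]);w0=dict(i,extrinsics=E0)
def tri(a,b):
    A=[];B=[]
    for info,uv in((s,a),(w0,b)):
        p=cast(info,uv,0);o=np.array(info["extrinsics"])[:3,3];d=p-o;d/=np.linalg.norm(d);M=np.eye(3)-np.outer(d,d);A.append(M);B.append(M@o)
    return np.linalg.solve(sum(A),sum(B))
print("hub",tri((221,122),(235,176)))
E
```

```text
[247 193  17  19  76] [ 0.50915815 -0.36419473] [0.00344702 0.02542766] 129.17595260163722
hub [0.60738801 0.0081404  0.11853686]
```

{"api": "step_arm", "payload": {
  "commands": [
    [100, [-34, -1.5, 0], 10.7],
    [100, [-34, -1.5, 0], 21],
    [100, [-34, -1.5, 0], 32],
    [100, [-34, -1.5, 20], 42],
    [100, [-34, -1.5, 40], 53],
    [100, [-34, -1.5, 60], 63],
    [100, [-34, -1.5, 80], 74],
    [100, [-34, -1.5, 100], 84],
    [100, [-34, -1.5, 100], 95],
    [100, [-34, -1.5, 100], 105],
    [100, [-34, -1.5, 100], 110.8],
    [100, [-34, -1.5, 100], 110.8]
  ]
}}

```text
t: 3.12
tool_pos: [0.5093, -0.3625, 0.335]
tool_rot: [3.091, -0.562, 0.001]
contact_force: [0.8, -0.1, 1.0]
opening: 0.0851
grip_force: 0.0
```

{"api": "step_arm", "payload": {
  "commands": [
    [100, [0, 0, 30], 0],
    [100, [0, 0, 60], 0],
    [100, [0, 0, 90], 0],
    [100, [0, 0, 110], 0],
    [100, [0, 0, 116], 0],
    [100, [0, 0, 116], 0]
  ]
}}

```text
t: 3.88
tool_pos: [0.5088, -0.364, 0.2191]
tool_rot: [3.09, -0.566, 0.001]
contact_force: [-0.4, 0.1, -0.5]
opening: 0.0854
grip_force: 0.0
```

```bash
python3 - <<'E'
from h import *
from scipy.spatial.transform import Rotation as R
o=monitor.get_obs();print(o["t"],o["tool_pos"],R.from_rotvec(o["tool_rot"]).as_matrix().round(3),o["q"],o["contact_force"])
im=eyes.get_image("wrist")[:,:,::-1];cv2.imwrite("pics/w3.png",im)
E
```

```text
3.875 [ 0.50879251 -0.36396246  0.21908537] [[ 0.935 -0.354  0.   ]
 [-0.354 -0.935 -0.   ]
 [ 0.     0.    -1.   ]] [-7.39841753e-01  2.31816186e-01  1.74309795e+00 -5.00433180e-06
  1.16621978e+00  1.19324236e+00] [-0.40411494  0.11979715 -0.53732636]
```

View pics/w3.png

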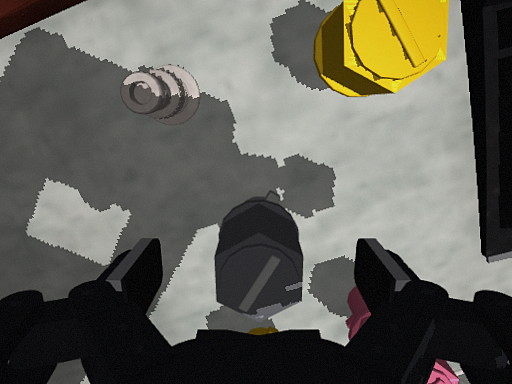

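The cartridge is centred between the pads at about (258,275), and its bar lines up as expected. Closing.

{"api": "step_arm", "payload": {
  "commands": [
    [30, [0, 0, 0], 0],
    [30, [0, 0, 0], 0],
    [30, [0, 0, 0], 0],
    [30, [0, 0, 0], 0],
    [30, [0, 0, 0], 0],
    [30, [0, 0, 0], 0],
    [30, [0, 0, 0], 0],
    [30, [0, 0, 0], 0]
  ],
  "squeeze": 50
}}

```text
t: 4.92
tool_pos: [0.5087, -0.3643, 0.2195]
tool_rot: [3.089, -0.567, 0.002]
contact_force: [-1.0, 0.2, 5.9]
opening: 0.0332
grip_force: 51.1
```

{"api": "step_arm", "payload": {
  "commands": [
    [30, [0, 0, -20], 0],
    [30, [0, 0, -60], 0],
    [30, [0, 0, -110], 0],
    [30, [-20, -58, -110], -9],
    [30, [-40, -116, -110], -18],
    [30, [-60, -174, -110], -27],
    [30, [-82.4, -239.3, -110], -35.3],
    [30, [-82.4, -239.3, -110], -35.3],
    [30, [-82.4, -239.3, -110], -35.3],
    [30, [-82.4, -239.3, -110], -35.3],
    [30, [-82.4, -239.3, -110], -35.3]
  ]
}}

```text
t: 6.3
tool_pos: [0.5164, -0.1123, 0.3287]
tool_rot: [3.117, 0.393, -0.0]
contact_force: [-0.3, -0.2, -1.5]
opening: 0.0329
grip_force: 50.7
```

```bash
python3 - <<'E'
from h import *
from scipy.spatial.transform import Rotation as R
o=monitor.get_obs();M=R.from_rotvec(o["tool_rot"]).as_matrix();print(o["t"],o["tool_pos"],M.round(3),o["q"],o["contact_force"],o["opening"])
a=eyes.get_image("scene")[:,:,::-1];b=eyes.get_image("side")[:,:,::-1]
i=eyes.camera_info("scene");j=eyes.camera_info("side")
P=[.5164,-.111,.1]
def c(im,uv):
    x,y=uv.astype(int);return cv2.resize(im[y-75:y+75,x-50:x+50],None,fx=4,fy=4,interpolation=2)
print(proj(i,P),proj(j,P))
for n,f in(("scene",i),("side",j)):
  for h in(0.046,.11,.124): print(n,h,proj(f,[.5164,-.111,h]).round(1))
w=eyes.get_image("wrist")[:,:,::-1]
cv2.imwrite("pics/c4.png",np.hstack([c(a,proj(i,P)),c(b,proj(j,P))]));cv2.imwrite("pics/w4.png",w)
E
```

```text
6.3 [ 0.51642741 -0.1123029   0.3286835 ] [[ 0.969  0.248 -0.   ]
 [ 0.248 -0.969 -0.   ]
 [-0.    -0.    -1.   ]] [-3.54964891e-01 -1.19906209e-01  1.91081268e+00 -1.31301821e-04
  1.35087838e+00  9.65004341e-01] [-0.34257179 -0.19423341 -1.45279068] 0.032862144219485544
[218.49905817 149.75276856] [232.18679939 217.25533133]
scene 0.046 [219.7 169.3]
scene 0.11 [218.3 146. ]
scene 0.124 [218.  140.7]
side 0.046 [232.7 241.1]
side 0.11 [232.1 212.7]
side 0.124 [232.  206.2]
```

View pics/c4.png

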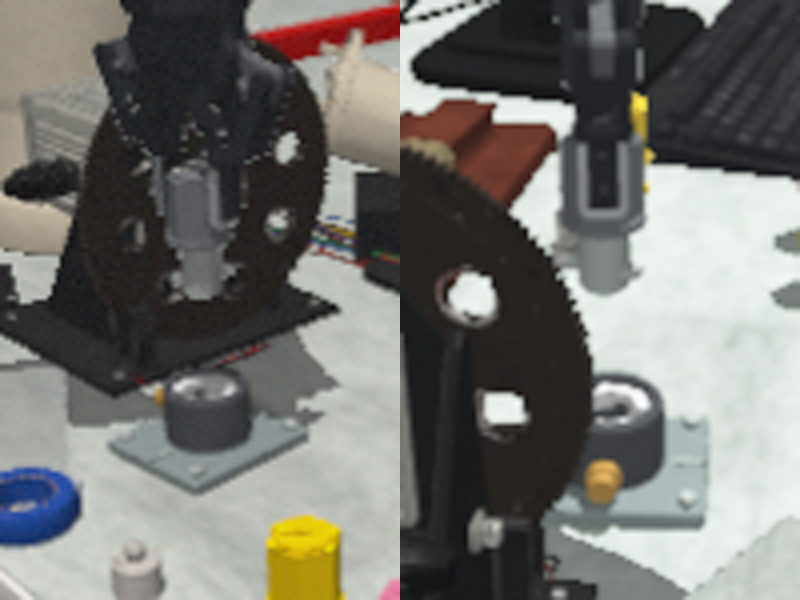

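```bash
python3 - <<'E'
from h import *
from scipy.spatial.transform import Rotation as R
o=monitor.get_obs();M=R.from_rotvec(o["tool_rot"]).as_matrix();i=eyes.camera_info("wrist")
im=cv2.imread("pics/w4.png");g=im[225:345,180:340]
cv2.imwrite("pics/c5.png",cv2.resize(g,None,fx=5,fy=5,interpolation=2))
print(proj(i,[*o["tool_pos"][:2],.189]))
for u in(257,258,259,260): 
  for v in (280,285): print(u,v,(M.T@(cast(i,(u,v),.189)-o["tool_pos"]))[:2]*1e3)
E
```

```text
[257.45791726 283.56923668]
257 280 [ 1.55812617 -0.1597323 ]
257 285 [-0.59216072 -0.1596073 ]
258 280 [1.55835845 0.21973593]
258 285 [-0.59192995  0.22174717]
259 280 [1.55855637 0.59920554]
259 285 [-0.59173589  0.60310304]
260 280 [1.55871992 0.97867765]
260 285 [-0.59157853  0.98446143]
```

View pics/c5.png

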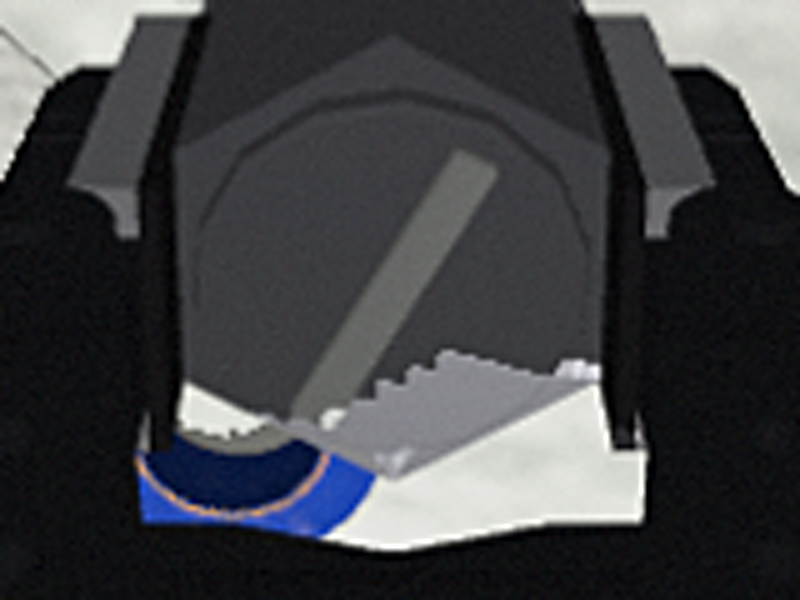

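{"api": "step_arm", "payload": {
  "commands": [
    [30, [0, -0.7, 20], 0],
    [30, [0, -0.7, 40], 0],
    [30, [0, -0.7, 58], 0],
    [30, [0, -0.7, 60], 0],
    [30, [0, -0.7, 60], 0],
    [30, [0, -0.7, 60], 0]
  ]
}}

```text
t: 7.2
tool_pos: [0.5167, -0.1105, 0.2697]
tool_rot: [3.116, 0.396, 0.002]
contact_force: [-0.5, -0.2, -2.1]
opening: 0.0334
grip_force: 50.7
```

{"api": "step_arm", "payload": {
  "commands": [
    [30, [0, 0, 2], 0],
    [30, [0, 0, 4], 0],
    [30, [0, 0, 6], 0],
    [30, [0, 0, 8], 0],
    [30, [0, 0, 8], 0]
  ]
}}

```text
t: 7.82
tool_pos: [0.5161, -0.1103, 0.2604]
tool_rot: [-3.116, -0.396, 0.001]
contact_force: [-0.8, -0.9, -0.6]
opening: 0.0332
grip_force: 50.7
```

{"api": "step_arm", "payload": {
  "commands": [
    [30, [0, 0.5, 0], 0],
    [30, [0, 1, 1], 0],
    [30, [0, 1, 2], 0],
    [30, [0, 1, 3], 0],
    [30, [0, 1, 3], 0]
  ]
}}

```text
t: 8.45
tool_pos: [0.5164, -0.1113, 0.2576]
tool_rot: [-3.116, -0.396, 0.0]
contact_force: [-0.2, -0.1, -2.0]
opening: 0.033
grip_force: 50.7
```

{"api": "step_arm", "payload": {
  "commands": [
    [30, [0, 0, 1], 0],
    [30, [0, 0, 2], 0],
    [30, [0, 0, 3], 0],
    [30, [0, 0, 3], 0]
  ]
}}

```text
t: 8.95
tool_pos: [0.5165, -0.1113, 0.2546]
tool_rot: [-3.116, -0.396, 0.0]
contact_force: [-0.2, -0.2, -0.9]
opening: 0.0334
grip_force: 50.7
```

{"api": "step_arm", "payload": {
  "commands": [
    [30, [0, 0, 1], 0],
    [30, [0, 0, 2], 0],
    [30, [0, 0, 2], 0]
  ]
}}

```text
t: 9.32
tool_pos: [0.5165, -0.1113, 0.2526]
tool_rot: [-3.116, -0.396, 0.0]
contact_force: [0.4, 0.2, -0.8]
opening: 0.0334
grip_force: 50.7
```

{"api": "step_arm", "payload": {
  "commands": [
    [30, [0, 0, 1], 0],
    [30, [0, 0, 2], 0],
    [30, [0, 0, 2], 0]
  ]
}}

```text
t: 9.7
tool_pos: [0.5165, -0.1113, 0.2506]
tool_rot: [-3.116, -0.396, 0.0]
contact_force: [-0.3, 0.3, -1.9]
opening: 0.033
grip_force: 50.7
```

{"api": "step_arm", "payload": {
  "commands": [
    [30, [0, 0, 1], 0],
    [30, [0, 0, 2], 0],
    [30, [0, 0, 3], 0],
    [30, [0, 0, 4], 0],
    [30, [0, 0, 4], 0]
  ]
}}

```text
t: 10.32
tool_pos: [0.5166, -0.1113, 0.247]
tool_rot: [3.116, 0.397, -0.0]
contact_force: [-1.8, -0.3, 1.8]
opening: 0.0333
grip_force: 51.2
```

{"api": "step_arm", "payload": {
  "commands": [
    [30, [0, 0, 1], 0],
    [30, [0, 0, 2], 0],
    [30, [0, 0, 3], 0],
    [30, [0, 0, 4], 0],
    [30, [0, 0, 4], 0]
  ]
}}

```text
t: 10.95
tool_pos: [0.5166, -0.1113, 0.2428]
tool_rot: [3.116, 0.396, 0.0]
contact_force: [-1.4, 0.7, 4.3]
opening: 0.0332
grip_force: 51.4
```

{"api": "step_arm", "payload": {
  "commands": [
    [30, [0, 0, 1.5], 0],
    [30, [0, 0, 3], 0],
    [30, [0, 0, 4.5], 0],
    [30, [0, 0, 6], 0],
    [30, [0, 0, 6.5], 0],
    [30, [0, 0, 6.5], 0]
  ]
}}

```text
t: 11.7
tool_pos: [0.5167, -0.1114, 0.2367]
tool_rot: [3.116, 0.396, 0.0]
contact_force: [-2.6, 1.2, 6.8]
opening: 0.0332
grip_force: 51.9
```

{"api": "step_arm", "payload": {
  "commands": [
    [30, [0, 0, 0.7], 0],
    [30, [0, 0, 0.7], 0]
  ]
}}

```text
t: 11.95
tool_pos: [0.5167, -0.1114, 0.2361]
tool_rot: [3.116, 0.397, 0.0]
contact_force: [-3.7, 0.8, 7.6]
opening: 0.0334
grip_force: 51.9
```

{"api": "step_arm", "payload": {
  "commands": [
    [30, [0, 0, 0], 3],
    [30, [0, 0, 0], 6],
    [30, [0, 0, 0], 9],
    [30, [0, 0, 0], 9]
  ]
}}

```text
t: 12.45
tool_pos: [0.5168, -0.1115, 0.2362]
tool_rot: [3.137, 0.15, 0.001]
contact_force: [-3.2, 1.4, 6.8]
opening: 0.0329
grip_force: 51.8
```

```bash
python3 - <<'E'
from h import *
o=monitor.get_obs();print(o["t"],o["tool_pos"],o["contact_force"],o["wrist_torque"],o["q"][5])
E
```

```text
12.45 [ 0.51678697 -0.11148356  0.23616385] [-3.15704066  1.42464263  6.83853944] [0.15865779 0.63703986 0.02572519] 1.1219694875845942
```

{"api": "step_arm", "payload": {
  "commands": [
    [30, [-0.4, 0, 0], 5],
    [30, [-0.4, 0, 0], 10],
    [30, [-0.4, 0, 0], 15],
    [30, [-0.4, 0, 0], 20],
    [30, [-0.4, 0, 0], 25],
    [30, [-0.4, 0, 0], 30],
    [30, [-0.4, 0, 0], 30]
  ]
}}

```text
t: 13.32
tool_pos: [0.5165, -0.1116, 0.2364]
tool_rot: [3.069, -0.667, 0.003]
contact_force: [-2.8, 0.2, 7.0]
opening: 0.0332
grip_force: 51.8
```

```bash
cat > st.py <<'E'
from h import *
o=monitor.get_obs();print(o["t"],o["tool_pos"],o["contact_force"],o["wrist_torque"],o["q"][5])
E
python3 st.py
```

```text
13.325 [ 0.51654682 -0.11158697  0.23636812] [-2.83191189  0.21860286  7.03788922] [ 0.12918465  0.47944702 -0.04723063] 1.6453952163978585
```

{"api": "step_arm", "payload": {
  "commands": [
    [30, [0, 0, 0], 5],
    [30, [0, 0, 0], 10],
    [30, [0, 0, 0], 15],
    [30, [0, 0, 0], 20],
    [30, [0, 0, 0], 25],
    [30, [0, 0, 0], 30],
    [30, [0, 0, 0], 35],
    [30, [0, 0, 0], 40],
    [30, [0, 0, 0], 44],
    [30, [0, 0, 0], 44]
  ]
}}

```text
t: 14.58
tool_pos: [0.5164, -0.1117, 0.2362]
tool_rot: [2.596, -1.768, 0.002]
contact_force: [-3.8, 0.8, 7.5]
opening: 0.0333
grip_force: 51.8
```

```bash
python3 st.py
```

```text
14.575 [ 0.51644255 -0.11165185  0.23624946] [-3.8021159   0.79415976  7.47990869] [0.10213358 0.57779052 0.00465687] 2.4132621195152573
```

{"api": "step_arm", "payload": {
  "commands": [
    [30, [0, 0, 0], 2],
    [30, [0, 0, 0], 4],
    [30, [0, 0, 0], 4]
  ]
}}

```text
t: 14.95
tool_pos: [0.5164, -0.1116, 0.2362]
tool_rot: [2.533, -1.857, 0.002]
contact_force: [-3.9, -0.8, 6.5]
opening: 0.0331
grip_force: 51.8
```

```bash
python3 st.py
```

```text
14.95 [ 0.51639424 -0.11160069  0.23621584] [-3.88473303 -0.79885407  6.4860839 ] [0.01458519 0.74250117 0.02727371] 2.4828012907264614
```

{"api": "step_arm", "payload": {
  "commands": [
    [30, [0, 0, 0], 1.5],
    [30, [0, 0, 0], 3],
    [30, [0, 0, 0], 3]
  ]
}}

```text
t: 15.32
tool_pos: [0.5163, -0.1116, 0.2362]
tool_rot: [2.484, -1.923, 0.001]
contact_force: [-3.9, 0.2, 7.4]
opening: 0.033
grip_force: 51.9
```

```bash
python3 st.py
```

```text
15.325 [ 0.51634952 -0.1115947   0.23617598] [-3.91278808  0.16444491  7.3741054 ] [ 0.12338839  0.64926663 -0.04233432] 2.5350452557929617
```

{"api": "step_arm", "payload": {
  "commands": [
    [30, [0, 0, 0], 1.5],
    [30, [0, 0, 0], 2.5],
    [30, [0, 0, 0], 2.5]
  ]
}}

```text
t: 15.7
tool_pos: [0.5163, -0.1115, 0.2361]
tool_rot: [2.441, -1.976, 0.001]
contact_force: [-3.2, 0.3, 6.6]
opening: 0.0333
grip_force: 51.9
```

```bash
python3 st.py
```

```text
15.7 [ 0.51630681 -0.11154831  0.23613859] [-3.18377285  0.26873763  6.56783816] [0.15512585 0.7228082  0.0680111 ] 2.5785241336831257
```

{"api": "step_arm", "payload": {
  "commands": [
    [30, [0, 0, 0], 1.5],
    [30, [0, 0, 0], 1.5]
  ]
}}

```text
t: 15.95
tool_pos: [0.5162, -0.1115, 0.2361]
tool_rot: [2.415, -2.008, 0.0]
contact_force: [-4.1, 0.4, 8.0]
opening: 0.0334
grip_force: 52.0
```

```bash
python3 st.py
```

```text
15.95 [ 0.5162367  -0.11149386  0.23613499] [-4.0659116   0.40484116  7.97553245] [0.1745261  0.75259593 0.15302913] 2.6046818040442856
```

{"api": "step_arm", "payload": {
  "commands": [
    [30, [0, 0, 0], 1],
    [30, [0, 0, 0], 1]
  ]
}}

```text
t: 16.2
tool_pos: [0.5162, -0.1115, 0.2361]
tool_rot: [2.398, -2.029, -0.0]
contact_force: [-3.9, 2.1, 9.2]
opening: 0.0333
grip_force: 52.0
```

```bash
python3 st.py
```

```text
16.2 [ 0.51617106 -0.11145963  0.23612943] [-3.94515972  2.10951496  9.15894617] [0.17524609 0.81647537 0.17393673] 2.622002239778304
```

{"api": "step_arm", "payload": {
  "commands": [
    [30, [0, 0, -1], -1],
    [30, [0, 0, -2], -1],
    [30, [0, 0, -3], -1],
    [30, [0, 0, -4], -1],
    [30, [0, 0, -4.5], -1],
    [30, [0, 0, -4.5], -1]
  ]
}}

```text
t: 16.95
tool_pos: [0.516, -0.1114, 0.2399]
tool_rot: [2.415, -2.009, -0.0]
contact_force: [-2.1, 1.4, 3.1]
opening: 0.0329
grip_force: 51.4
```

```bash
python3 st.py
```

```text
16.95 [ 0.51603307 -0.11138992  0.23990878] [-2.12006119  1.42126951  3.1112817 ] [-0.01199851  0.57548759  0.09139018] 2.604840229898068
```

{"api": "step_arm", "payload": {
  "commands": [
    [30, [0, 0, -0.5], 0],
    [30, [0, 0, -1], 0],
    [30, [0, 0, -1], 0]
  ]
}}

```text
t: 17.32
tool_pos: [0.516, -0.1114, 0.2409]
tool_rot: [2.415, -2.009, -0.0]
contact_force: [-1.3, -0.3, 2.1]
opening: 0.0331
grip_force: 51.3
```

{"api": "step_arm", "payload": {
  "commands": [
    [30, [0, 0, -0.4], 0],
    [30, [0, 0, -0.4], 0]
  ]
}}

```text
t: 17.58
tool_pos: [0.516, -0.1114, 0.2413]
tool_rot: [2.415, -2.009, -0.0]
contact_force: [-3.0, -0.5, 2.1]
opening: 0.0335
grip_force: 51.2
```

{"api": "step_arm", "payload": {
  "commands": [
    [30, [0, 0, -0.5], 0],
    [30, [0, 0, -0.5], 0]
  ]
}}

```text
t: 17.82
tool_pos: [0.516, -0.1113, 0.2414]
tool_rot: [2.415, -2.009, -0.0]
contact_force: [-1.6, -1.5, -1.5]
opening: 0.0333
grip_force: 50.9
```

```bash
python3 st.py
```

```text
17.825 [ 0.5159682  -0.11134075  0.24144853] [-1.64486964 -1.45121532 -1.54466355] [-0.21819539  0.34434886  0.02470731] 2.604796935547973
```

It's at the pocket ceiling, with the upward force just changing sign. Releasing.

{"api": "step_arm", "payload": {
  "commands": [
    [45, [0, 0, 0], 0],
    [60, [0, 0, 0], 0],
    [90, [0, 0, 0], 0],
    [90, [0, 0, 0], 0],
    [90, [0, 0, 0], 0],
    [90, [0, 0, 0], 0],
    [90, [0, 0, -20], 0],
    [90, [0, 0, -60], 0],
    [90, [0, 0, -110], 0],
    [90, [0, 0, -150], 0],
    [90, [0, 0, -150], 0],
    [90, [0, 0, -150], 0]
  ]
}}

```text
t: 19.32
tool_pos: [0.5159, -0.1113, 0.3911]
tool_rot: [2.415, -2.009, -0.002]
contact_force: [-0.1, 0.6, -0.9]
opening: 0.077
grip_force: 0.0
```

```bash
python3 - <<'E'
from h import *
o=monitor.get_obs();print(o["t"],o["tool_pos"],o["contact_force"])
i=eyes.camera_info("scene");a=eyes.get_image("scene")[:,:,::-1];w=eyes.get_image("wrist")[:,:,::-1]
wi=eyes.camera_info("wrist")
im=w.astype(int);x,y=proj(wi,[.516,-.1115,.102]).astype(int);print(x,y)
c1=cv2.resize(a[100:220,160:260],(500,600),interpolation=2)
c2=cv2.resize(w[max(y-60,0):max(y-60,0)+120,x-30:x+30],(300,600),interpolation=2)
cv2.imwrite("pics/c6.png",np.hstack([c1,c2]))
for h in(.046,.056,.061,.102): print(h,(proj(i,[.516,-.1115,h])-[160,100])*5)
E
```

```text
19.325 [ 0.51587611 -0.11125487  0.39105993] [-0.07840874  0.60316999 -0.89144944]
257 184
0.046 [298.18634177 346.93977837]
0.056 [297.13337835 329.23457432]
0.061 [296.60403462 320.31819358]
0.102 [292.19106751 245.57104186]
```

View pics/c6.png

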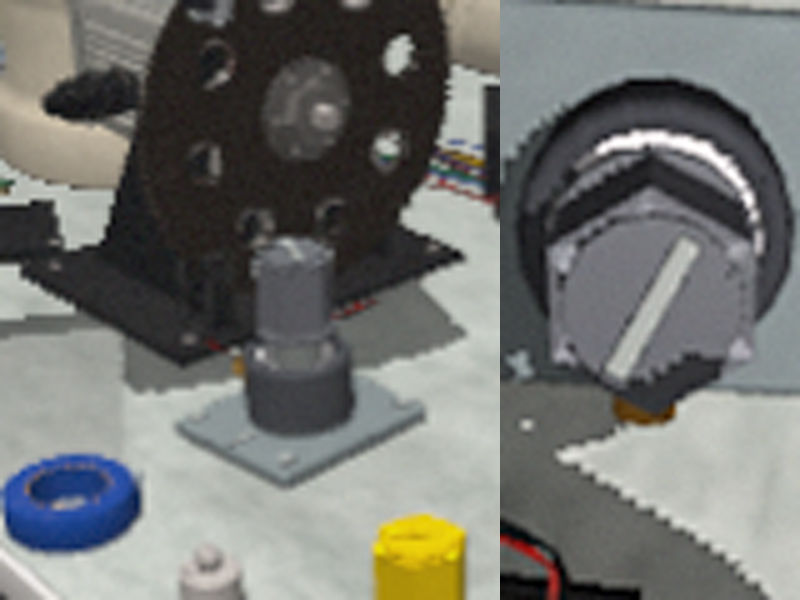

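The cartridge sits upright in the port. Its top is at about (292,245) in the crop, where a foot at 22 mm should put it. The bar is still at the twisted angle, and the bystanders in view haven't moved.

```bash
python3 -c "
from station import finish_job;print(finish_job())"
```

```text
the job is handed in; nothing more can be done
None
```

The cartridge is seated in the bayonet port, twisted about 94° clockwise to the stop, sprung up to its locked height and released; the wrist read about 10 N at most during push and twist, and I handed the job in at about 19.5 s.

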